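# Level a pantry riser shelf with its hand foot

### The arm

A 6-joint arm with a two-finger parallel gripper is mounted at the origin on the work surface. World frame = base frame: x ahead of the robot, y to its left, z up, the work surface at z = 0. Lengths are in m, angles in rad, forces in N, time in s.
With the tool pointing down it reaches from about 0.225 to 0.875 m from the base axis. Payload 3.4 kg.
Tool frame: the origin (TCP) lies midway between the tips of the shut fingers; the grasp point (between the pads) lies 19 mm behind it (pinch_z is the distance from the TCP to the grasp point, in m); z points along the fingers, y is the line along which they close (so a half turn about z gives the same grasp; the last joint's range is limited). The gripper opens to 85 mm and grips with 20 to 120 N. Pads are 22 mm wide; open, the fingers measure 114 mm over their backs; the gripper's body (76 mm by 85 mm) begins 54 mm behind the grasp point. The pads swing forward as they close: fully open they stand 13 mm farther back than shut.
Start: joints at [-1.28, 0.276, 1.505, -0, 1.361, -0.121], TCP at [0.23, -0.527, 0.231] pointing down, gripper open.
Joint ranges: [-2.89, 2.89], [-0.75, 2.08], [0.22, 2.7], [-1.18, 4.32], [0.11, 2.71], [-2.7, 2.7]. Speed limits (rad/s): [2.57, 2.57, 3.14, 3.14, 3.14, 3.14].

### API

Orientations are given as a unit quaternion [w, x, y, z].
In Python, from rig import get_state, get_image, sign_off, pinch_z gives the robot as it stands.
- The arm moves only by the tool send_rows, never from a script. Its argument "steps" is one flat list of numbers, 5 for each row, row after row: the gripper's target within -1 to 1 (fully open at 1, half-way at 0, shut at -1), then the shift along the tool's x, y, z in cm, then the turn about the tool's z in degrees. In form: [gripper, x, y, z, roll, gripper, x, y, z, roll, ...]. A call has 1 to 12 rows; each row shifts and turns the commanded pose from where the row before left it, along the tool's axes as they then stand; what a row does not reach is not made up. A row lasts 1/10 s, in which the tool goes at most 50 mm and 8.59 degrees, less where a joint would pass 70% of its speed; a pose out of reach is approached as far as the arm can. A call is refused whole if a number of a shift passes 5 or a number of a turn 8.59, either way. A call with a gripper value outside its range is refused whole. The fingers move at their own pace and stop on an object; "newtons" is the grip in N (left out, the last holds). Time passes only in rows, so rows that do not move let the fingers close. It gives the time, the measured TCP pose, the force, the opening and the grip force at its end, in the units of the state.
- get_state(): the state, without advancing time (a new reading comes with each control period).
- get_image(name): name is "scene" or "top" or "wrist"; returns a dict with "color" (480x640x3 uint8, red, green, blue), "mtx" (3x3 intrinsics, pixels), "T" (4x4, takes a point from camera to world coordinates); the wrist camera has in their place "mount" (4x4, takes a point from camera to tool coordinates, whose origin is the TCP and whose axes are the flange's). Camera axes: x right, y down, z forward; pixel columns grow to the right and rows downward; lengths in m; the calibration is good to about 2 mm. A picture is of the moment at which its call begins: read the wrist's pose just before it. There is no depth.
- sign_off(): hands the job in; it is judged then, once.
The state is a dict: "clock": time; "qpos": joint angles; "qd": joint speeds; "effort": joint torques, N m; "position": TCP position; "ee_rot": TCP orientation; "contact_force": force on the tool from outside, world axes, zero at the start; "moment": the same for the moment, N m; "width": finger opening in m; "gripper_force": force on a finger pad.
Only numpy, scipy, OpenCV 4.12 (cv2) and the standard library are available. Lean on these libraries where they do the work, as an engineer would, in place of code of your own. Each camera call takes 0.05 s, during which the arm holds its last target. There are 200 camera calls.

### The job

Fit the spirit level into the shelf: pick it up, push the plug under it fully home into the rectangular socket in the shelf so it sits flat, and let go of it. Then take the shelf's levelling-foot knob, press that sprung end of the shelf down firmly onto its foot, and while pressing turn the knob until the level's bubble lies between the two marks. Finish still gripping and pressing the knob like that, with the level in its socket; do not disturb the two cans and the jar standing nearby.

Things in the scene. Friction and masses are not known exactly. Their poses are not given: they have to be found in the camera images.
- level: Aluminium spirit level, 0.31 kg: block 130 long (x) x 36 wide (y), spanning z = 16 to 52, on a plug 40 (x) x 24 (y) x 16 tall with tapered tip; on top a green vial along x (to z = 64) with two black marks. Starts upright on the counter, standing on its plug. Origin: centre of the plug's underside; z up. Grip across the 36 mm width. Fits the socket either way round.
- bubble (a point): Centre of the pale bubble (20 long) in the vial, 57 above the origin of level. It slides along the level's x, up to 25 either way, towards the higher end, 1.1 mm per mrad of tilt; settles in 2 s. Centred at x = 0 of the level; the marks are at x = -15 and +15, so it lies between them when within 5 of centre.
- socket (a point): Centre of the mouth of the rectangular through-hole, 27 (x) x 43 (y), 3 chamfer, in the top face of the shelf: board 20 thick, top 90 to 98 above the counter, reaching y = -150 to +210, x = -80 to +80 from here, pivoted at y = -135. Shelf's axes: y along it to the knob end, z up off the board. Seated level: its x along this y (or against), origin 16 below here.
- knob: Black bar knob of the levelling foot: 50 long (x) x 14 thick (y), z = -16 to +12. Origin on its turning axis, 35 above the shelf's top face (short stem and 34 wide collar below), 170 from the socket along the shelf's +y; z up along the axis. The frame turns with the knob. Pinch it across its 14 mm thickness.
- foot_knob (a joint): Knob angle (rad), grows clockwise seen from above, -0.7 to 1.5; friction 0.18 N m, stays where left. Clockwise raises that end, counter-clockwise lowers it: 17 mrad of tilt (5 mm at the knob, 19 mm of bubble) per rad. As found the end is too high even when pressed, by 0.4 to 1.35 rad; the angle at which the shelf is level varies.
- shelf (a joint): Spring lift of the knob end (rad): 0.03 when left alone (a coil spring holds it 9 mm above its stop, the bubble then runs to the knob end), 0 when pressed right down on the stop. Needs 8 to 10 N of push at the knob; 12 to 20 N is firm. Springs up when let go.
- can_tall: Blue-labelled food can, 74 across, 110 tall, standing. Leave alone. Origin: centre of its underside.
- can_small: Yellow-labelled food can, 66 across, 75 tall, standing. Leave alone. Origin: centre of its underside.
- jar: Jar with lid, 72 across, 120 tall, standing. Leave alone. Origin: centre of its underside.
Not all that is in view belongs to the job. What is shaped like the level but red is not meant.

How it is judged:
On the way, in this order (a step that is already met when the one before it is completed fails the run):
1. the level is fully home in the socket and let go of (horizontal distance between level and socket below 0.005 m and z of level in the frame of socket below -0.013 m and angle between the x axis of level and the y axis of socket, either way round below 0.12 rad and angle between the z axis of level and the z axis of socket, either way round below 0.05 rad and contact force between each of the arm, the fingers and level below 0.3 N), for 0.2 s.
2. the knob end is pressed down onto its foot by the knob (value of joint shelf below 0.006 rad and contact force between the fingers and knob above 2 N), for 0.2 s.
At the end, for the whole second after the job is handed in: The level is in the socket (within 5 mm, plug at least 13 mm deep, flat and aligned) and not touched; the fingers still bear on the knob (over 2 N), the sprung end is pressed down (shelf under 0.006 rad) and the bubble is within 5 mm of its centre, through the last second (all of step 2 and horizontal distance between level and socket below 0.005 m and z of level in the frame of socket below -0.013 m and angle between the x axis of level and the y axis of socket, either way round below 0.12 rad and angle between the z axis of level and the z axis of socket, either way round below 0.05 rad and contact force between the fingers and level below 0.3 N and x of bubble in the frame of level between -0.005 and 0.005 m); the arm keeps its last pose, push and grip.
It fails at once if a can or the jar is pushed over 25 mm or tipped (distance of any of can_tall, can_small, jar from where it was at the start of the episode above 0.025 m or angle between any of can_tall, can_small, jar's own z axis and vertical above 0.3 rad).
It also fails if it takes over 67 s, if anything falls off the work surface, if the arm or the gripper's body presses on something with over 40 N, if the wrist force passes 120 N, or if a joint passes its speed limit or range.

## Working session

There is one attempt and no reset: what is moved stays moved. The work goes in short steps, Python scripts to look and compute and a tool call to move; the robot and the scene stay as the last step left them, time stands still between calls to the robot, and variables do not carry over. Pictures are saved under pics/ and viewed, at most 10 in all, crops included, and the job is handed in when it is done.

Besides the shell and the picture viewer there is one more tool, called after "Emit:" by a JSON object that holds its "op" and its "data". send_rows: Moves the arm, as the interface text tells. Its arguments: {"type":"object","properties":{"steps":{"type":"array"},"newtons":{"type":"number"}},"required":["steps"]}

```bash
mkdir -p pics; ls
python3 - <<'E'
from rig import *
import cv2,json
s=get_state();print(s)
print(pinch_z)
for n in("scene","top","wrist"):
    i=get_image(n);cv2.imwrite(f"pics/{n}0.png",i["color"][:,:,::-1])
    print(n,i["mtx"].tolist(),(i["T"] if "T" in i else i["mount"]).round(4).tolist())
E
```

```text
pics
{'clock': 0.0, 'qpos': array([-1.27997704e+00,  2.76622638e-01,  1.50617696e+00, -1.03553297e-06,
        1.36068156e+00, -1.21015716e-01]), 'qd': array([ 2.20679139e-03, -3.73072590e-04, -6.39296935e-05,  3.05623177e-04,
       -1.25158167e-03,  7.95767851e-04]), 'effort': array([ 2.82283640e-03, -4.16777515e+01, -2.45805502e+01,  3.41581244e-04,
        1.07971154e-02,  1.82149114e-05]), 'position': array([ 0.22999759, -0.52640605,  0.23040648]), 'ee_rot': array([-9.40810422e-04,  9.78873341e-01,  2.04465377e-01, -8.05770705e-05]), 'contact_force': array([0.28357934, 0.71402967, 0.03952513]), 'moment': array([ 0.00572076, -0.00597258, -0.00348512]), 'gripper_force': 0.0, 'width': 0.08522031328214578}
0.0187
scene [[575.7962634259077, 0.0, 311.9446744453692], [0.0, 575.7962634259077, 237.19949478492921], [0.0, 0.0, 1.0]] [[-0.6691, 0.5332, -0.5177, 1.1193], [0.7431, 0.4889, -0.4569, 0.4227], [0.0096, -0.6904, -0.7233, 0.8857], [0.0, 0.0, 0.0, 1.0]]
top [[474.6020278576163, 0.0, 320.97774273396396], [0.0, 474.6020278576163, 238.8051979576513], [0.0, 0.0, 1.0]] [[0.0016, -0.9889, 0.1484, 0.4439], [-0.9998, -0.0044, -0.0184, -0.0723], [0.0189, -0.1484, -0.9888, 0.9703], [0.0, 0.0, 0.0, 1.0]]
wrist [[346.8630657888966, 0.0, 322.9716697145372], [0.0, 346.8630657888966, 238.70458749779536], [0.0, 0.0, 1.0]] [[-0.0007, -0.9639, -0.2661, 0.0679], [1.0, -0.0005, -0.0009, -0.0003], [0.0008, -0.2661, 0.9639, -0.1419], [0.0, 0.0, 0.0, 1.0]]
```

View pics/scene0.png

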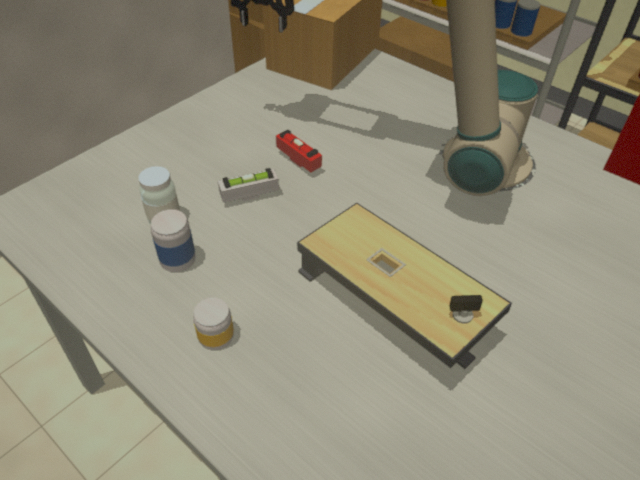

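View pics/top0.png

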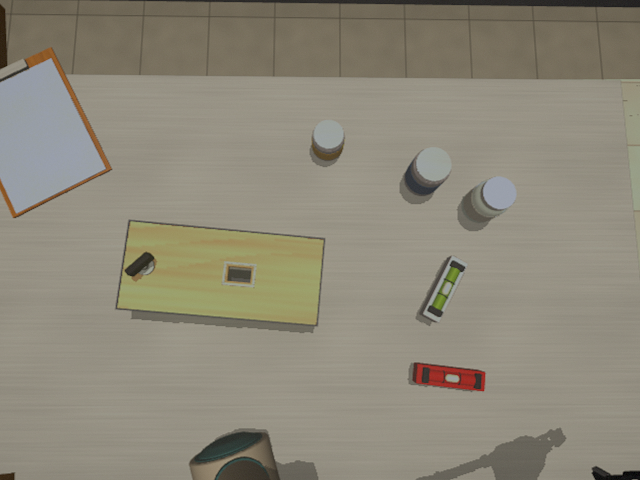

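The scene and top views show these objects:
- **Level candidates:** the aluminium level with a green vial is at top (446,289) and scene (248,186). The red decoy is at top (449,377) and scene (299,150). I choose the aluminium/green one.
- **Shelf:** the socket is at top (239,274) and scene (386,262). The knob is at top (140,264) and scene (466,303).
- **Neighbours:** the cans and jar are at top (328,140), (428,170) and (492,198).

Next, one montage crop and a two-view measurement.

```bash
cat > h.py <<'E'
import numpy as np,cv2
from rig import *
def ray(im,p,T=None):
    T=im["T"] if T is None else T
    d=T[:3,:3]@np.linalg.inv(im["mtx"])@np.array([p[0],p[1],1.]);return T[:3,3],d/np.linalg.norm(d)
def plane(im,p,z,T=None):
    o,d=ray(im,p,T);return o+d*(z-o[2])/d[2]
def tri(i1,p1,i2,p2):
    o1,d1=ray(i1,p1);o2,d2=ray(i2,p2)
    s=np.linalg.lstsq(np.c_[d1,-d2],o2-o1,rcond=None)[0]
    a,b=o1+s[0]*d1,o2+s[1]*d2;return (a+b)/2,np.linalg.norm(a-b)
def proj(im,P):
    T=np.linalg.inv(im["T"]);c=im["mtx"]@(T[:3,:3]@P+T[:3,3]);return c[:2]/c[2]
def wristT(s,im):
    w,x,y,z=s["ee_rot"]
    from scipy.spatial.transform import Rotation as R
    M=np.eye(4);M[:3,:3]=R.from_quat([x,y,z,w]).as_matrix();M[:3,3]=s["position"];return M@im["mount"]
def blob(mask):
    c,_=cv2.findContours(mask.astype(np.uint8),0,2);c=max(c,key=cv2.contourArea)
    return c,cv2.minAreaRect(c)
E
python3 - <<'E'
from h import *
t=get_image("top");s=get_image("scene")
def crop(im,x,y,w,h,k): return cv2.resize(im["color"][y:y+h,x:x+w,::-1],None,fx=k,fy=k,interpolation=cv2.INTER_CUBIC)
out=np.vstack([np.hstack([crop(t,405,240,80,100,3),crop(t,205,250,70,50,3).repeat(2,0)[:300],crop(t,110,230,60,100,3)]),
 ])[:, :] if 0 else None
A=np.zeros((600,800,3),np.uint8)
for i,(im,x,y) in enumerate([(t,410,255),(t,205,240),(t,110,230),(s,214,150),(s,352,228),(s,432,270)]):
    A[(i//3)*300:(i//3)*300+260,(i%3)*265:(i%3)*265+260]=crop(im,x,y,65,65,4)
cv2.imwrite("pics/m1.png",A)
res={}
for n,im,rl,rk in(("top",t,(405,240,485,340),(110,240,175,290)),("scene",s,(205,150,290,210),(440,285,490,318))):
    hsv=cv2.cvtColor(im["color"],cv2.COLOR_RGB2HSV);H,S,V=cv2.split(hsv)
    def roi(m,r):
        z=np.zeros_like(m,np.uint8);z[r[1]:r[3],r[0]:r[2]]=m[r[1]:r[3],r[0]:r[2]];return z
    g=roi((H>28)&(H<50)&(S>130),rl);k=roi(V<45,rk)
    pts=cv2.findNonZero(g)
    rg=cv2.minAreaRect(pts);ck,rkk=blob(k)
    w=(H>18)&(H<32)&(S>70)&(V>120)
    cw,rw=blob(w);ap=cv2.approxPolyDP(cv2.convexHull(cw),8,True)[:,0].tolist()
    print(n,"green",rg,"knob",rkk,cv2.boxPoints(rkk).round(1).tolist(),"board",rw,ap)
    res[n]=(rg[0],rkk[0])
print("green pt",tri(t,res["top"][0],s,res["scene"][0]),plane(t,res["top"][0],.06),plane(s,res["scene"][0],.06))
print("knob",tri(t,res["top"][1],s,res["scene"][1]))
E
```

```text
top green ((445.9000244140625, 287.70001220703125), (9.391484260559082, 44.27414321899414), 26.56505012512207) knob ((136.13519287109375, 271.03216552734375), (3.4721457958221436, 16.9676570892334), 58.392494201660156) [[128.0, 274.0], [142.5, 265.1000061035156], [144.3000030517578, 268.1000061035156], [129.8000030517578, 277.0]] board ((220.0651397705078, 272.7372741699219), (199.8949432373047, 86.78192901611328), 4.879273891448975) [[130, 222], [323, 240], [315, 324], [117, 307]]
scene green ((248.17648315429688, 178.2941131591797), (5.206329345703125, 39.04747772216797), 77.47119140625) knob ((476.7500305175781, 304.7500305175781), (3.7262067794799805, 6.275716304779053), 11.309932708740234) [[474.29998779296875, 307.5], [475.5, 301.29998779296875], [479.20001220703125, 302.0], [478.0, 308.20001220703125]] board ((403.75311279296875, 272.32763671875), (203.4349365234375, 78.06327056884766), 36.99527359008789) [[300, 241], [358, 204], [508, 303], [450, 356]]
green pt (array([ 0.48579504, -0.32948512,  0.05327211]), np.float64(0.00398538711208651)) [ 0.48667556 -0.32925808  0.06      ] [ 0.49012029 -0.32144732  0.06      ]
knob (array([0.50939057, 0.24251726, 0.12584279]), np.float64(0.008267125487173418))
```

View pics/m1.png

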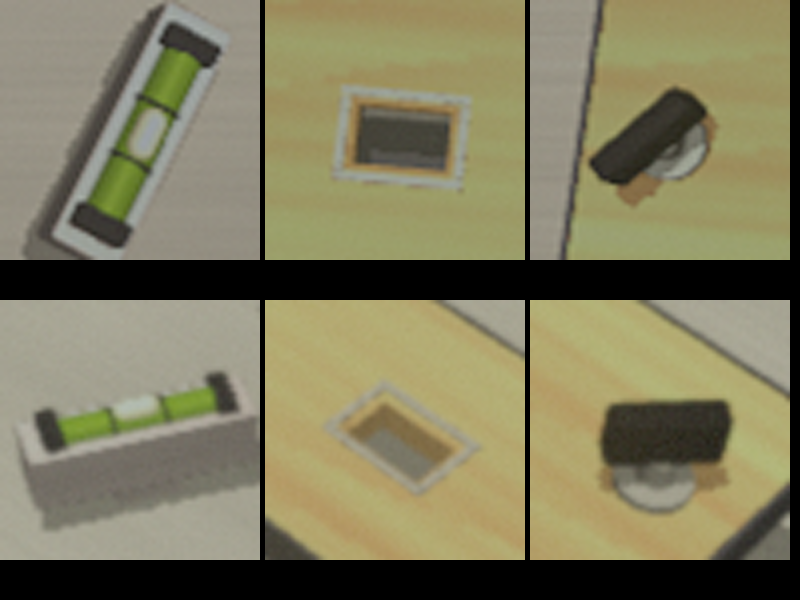

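The close crop confirms the aluminium block with the green vial and pale bubble, with end caps in top at (457,266) and (435,311). The socket rim is centred at top (239.2,274.4) and scene (386.4,262.3). The knob bar is at top (139.8,263.8) and scene (466,303).

Run:
```python
from h import *
t=get_image("top");s=get_image("scene")
st=get_state();print(st["position"],st["ee_rot"])
for n,a,b in(("bubble",(447.5,288),(248.2,176.7)),("capA",(457.5,266.2),(269.2,173)),("capB",(435.5,311),(226,182.5)),("socket",(239.2,274.4),(386.4,262.3)),("knob",(139.8,263.8),(466,303)),
 ("s1",(130,222),(450,356)),("s2",(323,240),(300,241)),("s3",(315,324),(358,204)),("s4",(117,307),(508,303))):
    P,e=tri(t,a,s,b);print(n,P.round(4),round(e,4))
pa,pb=plane(t,(457.5,266.2),.062),plane(t,(435.5,311),.062);d=pa-pb;print("level top",(pa+pb)/2,np.linalg.norm(d),np.degrees(np.arctan2(d[1],d[0])))
q=[plane(t,p,.094) for p in((130,222),(323,240),(315,324),(117,307))]
for i,j in((1,0),(2,3)):
    d=q[j]-q[i];print(np.linalg.norm(d),np.degrees(np.arctan2(d[1],d[0])))
```

```text
[ 0.23012746 -0.52682599  0.23110982] [-2.00263794e-04  9.78874362e-01  2.04462570e-01 -1.62180111e-05]
bubble [ 0.4847 -0.3311  0.0565] 0.0053
capA [ 0.5007 -0.2989  0.1132] 0.0845
capB [ 0.4724 -0.3545  0.0096] 0.0888
socket [0.5077 0.0634 0.0925] 0.0033
knob [0.5228 0.2315 0.134 ] 0.003
s1 [0.6042 0.2625 0.104 ] 0.0021
s2 [ 0.573  -0.0914  0.0896] 0.0028
s3 [ 0.4173 -0.0763  0.0881] 0.0043
s4 [0.4486 0.2776 0.1029] 0.0002
level top [ 0.48518632 -0.32995349  0.062     ] 0.09691795990414717 -28.054826652966852
0.36112679129294056 84.86740544179999
0.36038910981913613 85.23096543430704
```

Measurements hold up:
- **Level:** at (0.485, -0.330), yaw -28°.
- **Socket:** at (0.508, 0.063, 0.0925), with the shelf's y axis at 85°.
- **Knob:** 0.169 from the socket along the shelf, against 0.170 given.

(I had swapped the cap pairing between views, so I used the top view alone for yaw.) Now I rotate and move above the level.

Emit:
{"op": "send_rows", "data": {"steps": [1,0,0,0,8.59,1,0,0,0,8.59,1,0,0,0,8.59,1,0,0,0,8.59,1,0,0,0,8.59,1,0,0,0,8.59,1,2.65,-4,0,0,1,2.65,-4,0,0,1,2.65,-4,0,0], "newtons": 60}}

```text
clock: 1.25
position: [0.3576, -0.4577, 0.2314]
ee_rot: [0.0, 0.97, -0.242, 0.0]
contact_force: [0.6, -0.3, 0.3]
width: 0.0852
gripper_force: 0.0
```

Emit:
{"op": "send_rows", "data": {"steps": [1,1.3,-4,1,0,1,1.3,-4,1,0,1,1.3,-4,2,0,1,1.3,-4,2,0,1,0.1,-1.4,1,0,1,0,0,0,0,1,0,0,0,0]}}

```text
clock: 1.95
position: [0.4846, -0.3301, 0.1616]
ee_rot: [0.001, 0.97, -0.241, -0.0]
contact_force: [0.1, -0.5, 0.8]
width: 0.0853
gripper_force: 0.0
```

```bash
cat >> h.py <<'E'
def lev():
    s=get_state();im=get_image("wrist");T=wristT(s,im)
    H,S,V=cv2.split(cv2.cvtColor(im["color"],cv2.COLOR_RGB2HSV))
    g=cv2.morphologyEx(((H>28)&(H<50)&(S>130)).astype(np.uint8),cv2.MORPH_CLOSE,np.ones((25,25)))
    c,r=blob(g);P=np.array([plane(im,p,.058,T)[:2] for p in cv2.boxPoints(r)])
    return s,im,T,r,P
def report(s):
    from scipy.spatial.transform import Rotation as R
    w,x,y,z=s["ee_rot"];M=R.from_quat([x,y,z,w]).as_matrix()
    print("t",s["clock"],"tcp",s["position"].round(4),"yaw",np.degrees(np.arctan2(M[1,0],M[0,0])).round(2),"z",M[:,2].round(3),"w",round(s["width"],4),"F",s["contact_force"].round(1));return M
E
python3 - <<'E'
from h import *
s,im,T,r,P=lev();cv2.imwrite("pics/w1.png",im["color"][:,:,::-1])
M=report(s);print(r,P.mean(0))
for i in range(2):
    d=P[i+1]-P[i];print(np.linalg.norm(d),np.degrees(np.arctan2(d[1],d[0])))
print("tool shift",M.T@np.r_[P.mean(0)-s["position"][:2],0])
E
```

```text
t 1.95 tcp [ 0.4846 -0.3301  0.1616] yaw -27.92 z [-0.    -0.001 -1.   ] w 0.0853 F [ 0.1 -0.5  0.8]
((319.9999694824219, 233.49996948242188), (25.999996185302734, 112.99998474121094), 0.0) [ 0.48731705 -0.32831594]
0.08558227650017798 -28.658448672994073
0.018203498304167683 -117.96140587990017
tool shift [ 1.52894946e-03 -2.86403090e-03 -3.48831103e-06]
```

View pics/w1.png

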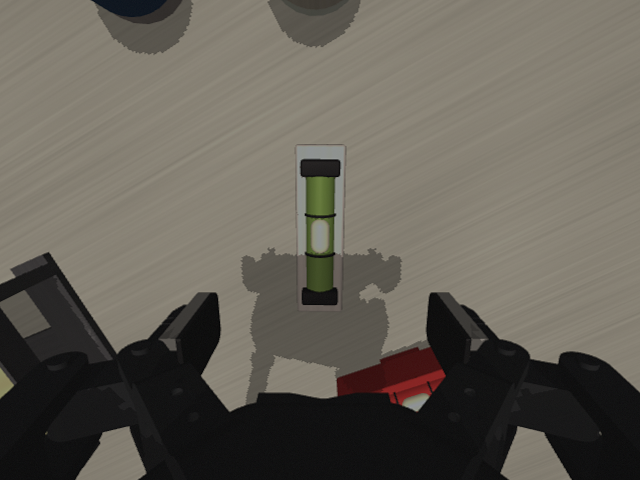

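The wrist view shows the level centred at (320,227), its marks at (320,215) and (320,254), and its long axis along the tool's x. I'll descend and grip.

Emit:
{"op": "send_rows", "data": {"steps": [1,0.15,-0.2,4,0,1,0,0,4,0,1,0,0,4,0,1,0,0,2,0,1,0,0,0,0,-1,0,0,0,0,-1,0,0,0,0,-1,0,0,0,0,-1,0,0,0,0,-1,0,0,0,0,-1,0,0,0,0,-1,0,0,0,0], "newtons": 60}}

```text
clock: 3.2
position: [0.4883, -0.3294, 0.0232]
ee_rot: [0.001, 0.97, -0.241, 0.002]
contact_force: [-0.5, 0.3, 5.9]
width: 0.0349
gripper_force: 61.1
```

Run:
```python
from h import *
s,im,T,r,P=lev();M=report(s);print(s["gripper_force"],r)
```

```text
t 3.2 tcp [ 0.4883 -0.3294  0.0232] yaw -27.92 z [ 0.003 -0.003 -1.   ] w 0.0349 F [-0.5  0.3  5.9]
61.145689487457275 ((323.5, 311.0), (172.0, 59.0), 90.0)
```

The grip is good (35 mm wide, 61 N). Next I lift, rotate to the shelf axis and stop about 10 cm short of the socket to look.

Emit:
{"op": "send_rows", "data": {"steps": [-1,0,0,-4,0,-1,0,0,-4,0,-1,0,0,-4,-8.59,-1,0,0,-3,-8.59,-1,0,0,0,-8.59,-1,0,0,0,-8.59,-1,0,0,0,-8.59,-1,0,0,0,-8.59,-1,0,0,0,-8.59,-1,0,0,0,-8.59,-1,0,0,0,-8.59,-1,0,0,0,-8.59]}}

```text
clock: 4.45
position: [0.4868, -0.3277, 0.171]
ee_rot: [-0.001, 0.873, 0.487, -0.0]
contact_force: [0.7, 0.1, -2.4]
width: 0.0348
gripper_force: 61.3
```

Emit:
{"op": "send_rows", "data": {"steps": [-1,0,0,0,-8.59,-1,0,0,0,-8.59,-1,0,0,0,-8.59,-1,4,0,0,-1.3,-1,4,-0.3,0,0,-1,4,-0.3,0,0,-1,4,-0.3,0,0,-1,4,-0.3,0,0,-1,4,-0.2,0,0,-1,4,0,0,0,-1,1,0,0,0,-1,0,0,0,0]}}

```text
clock: 5.65
position: [0.4989, -0.0367, 0.1713]
ee_rot: [-0.0, 0.736, 0.677, -0.0]
contact_force: [-0.4, -1.1, -3.4]
width: 0.035
gripper_force: 61.2
```

Run:
```python
from h import *
s,im,T,r,P=lev();cv2.imwrite("pics/w2.png",im["color"][:,:,::-1])
M=report(s);print(r)
np.savez("w2.npz",T=T,mtx=im["mtx"],pos=s["position"],M=M)
```

```text
t 5.65 tcp [ 0.4989 -0.0367  0.1713] yaw 85.22 z [-0. -0. -1.] w 0.035 F [-0.4 -1.1 -3.4]
((323.5, 309.5), (169.0, 59.0), 90.0)
```

View pics/w2.png

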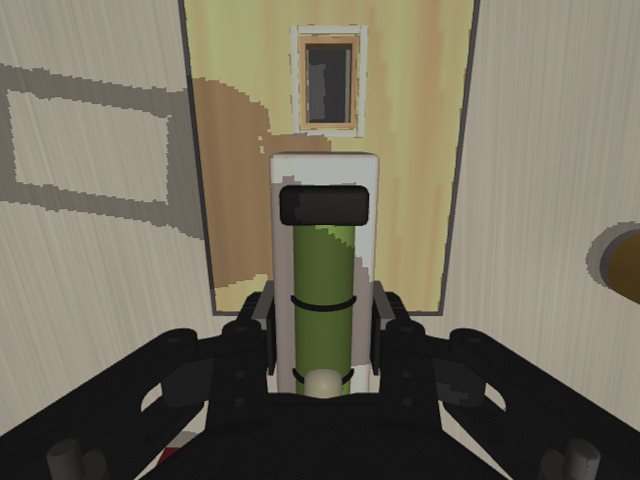

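The wrist view shows the socket rim with corners at about (292,25), (367,27), (363,136) and (293,135), and the level held ahead of the fingers with its end edge at row 155. I'll compute the offsets.

Run:
```python
from h import *
d=np.load("w2.npz");im={"mtx":d["mtx"]};T=d["T"]
c=cv2.imread("pics/w2.png")
H,S,V=cv2.split(cv2.cvtColor(c,cv2.COLOR_BGR2HSV))
m=np.zeros_like(H);sub=((S<40)&(V>140));m[18:142,275:380]=sub[18:142,275:380]
pts=cv2.findNonZero(m);hull=cv2.approxPolyDP(cv2.convexHull(blob(m)[0]),5,True)[:,0];print(hull.tolist())
o=np.zeros_like(H);o[18:142,280:380]=((H>8)&(H<20)&(S>90)&(V>120))[18:142,280:380]
for z in(.0925,.095):
  for nm,q in(("white",[(292,25),(367,27),(363,136),(293,135)]),("orange",[(300,36),(359,36),(357,130),(301,130)])):
    P=np.array([plane(im,p,z,T)[:2] for p in q]);a=(P[0]+P[1]-P[2]-P[3]);
    print(z,nm,P.mean(0).round(4),[np.linalg.norm(P[i]-P[i-1]).round(4) for i in range(4)],np.degrees(np.arctan2(a[1],a[0])).round(2),"tool",(d["M"].T@np.r_[P.mean(0)-d["pos"][:2],0]).round(4))
# level in hand (height = TCP + offset)
zt=d["pos"][2]-.0232
for nm,p,h in(("endL",(271,155),.052),("endR",(378,155),.052),("mark1",(323.5,300),.064),("mark2",(323.5,374),.063)):
    print(nm,(d["M"].T@(plane(im,p,zt+h,T)-d["pos"])).round(4))
# shelf edges
for r in(20,120,220,290):
    row=((H>15)&(H<35)&(S>60))[r];x=np.nonzero(row)[0];
    P=[plane(im,(v,r),.091,T)[:2].round(4) for v in(x.min(),x.max())];print(r,x.min(),x.max(),P)
```

```text
[[366, 25], [363, 136], [301, 132], [299, 26]]
0.0925 white [0.511  0.0647] [np.float64(0.0595), np.float64(0.0424), np.float64(0.0591), np.float64(0.0427)] 84.57 tool [ 0.102   0.0036 -0.    ]
0.0925 orange [0.5112 0.0637] [np.float64(0.051), np.float64(0.0335), np.float64(0.051), np.float64(0.034)] 85.12 tool [ 0.1011  0.0039 -0.    ]
0.095 white [0.5109 0.0643] [np.float64(0.0588), np.float64(0.0419), np.float64(0.0584), np.float64(0.0422)] 84.57 tool [ 0.1017  0.0036 -0.    ]
0.095 orange [0.5112 0.0634] [np.float64(0.0504), np.float64(0.0332), np.float64(0.0504), np.float64(0.0336)] 85.12 tool [ 0.1007  0.0039 -0.    ]
endL [ 0.0643 -0.0161 -0.0288]
endR [ 0.0643  0.0178 -0.0288]
mark1 [ 0.0198  0.0005 -0.0408]
mark2 [-0.0083  0.0005 -0.0398]
20 186 472 [array([0.4331, 0.1045]), array([0.5944, 0.0908])]
120 196 459 [array([0.4291, 0.051 ]), array([0.5882, 0.0375])]
220 207 449 [array([ 0.425, -0.011]), array([ 0.5829, -0.0243])]
290 214 639 [array([ 0.4213, -0.0604]), array([ 0.7144, -0.085 ])]
```

Computed shift to the socket: x +10.2 cm, y +0.3 cm. The shelf's edge midline agrees (0.5104 against 0.511).

Emit:
{"op": "send_rows", "data": {"steps": [-1,3.4,0.1,0,0,-1,3.4,0.1,0,0,-1,3.4,0.1,0,0,-1,0,0,2,0,-1,0,0,2,0,-1,0,0,0.6,0,-1,0,0,0,0,-1,0,0,0,0]}}

```text
clock: 6.5
position: [0.512, 0.0621, 0.1259]
ee_rot: [0.001, 0.738, 0.675, 0.0]
contact_force: [0.6, -0.5, -2.9]
width: 0.035
gripper_force: 61.1
```

Emit:
{"op": "send_rows", "data": {"steps": [-1,0,0,0.4,0,-1,0,0,0.4,0,-1,0,0,0.3,0,-1,0,0,0,0,-1,0,0,0,0]}}

```text
clock: 7.0
position: [0.5112, 0.0631, 0.1143]
ee_rot: [0.0, 0.737, 0.676, -0.0]
contact_force: [0.2, -0.1, -2.3]
width: 0.0352
gripper_force: 61.2
```

Emit:
{"op": "send_rows", "data": {"steps": [-1,0,0,0.3,0,-1,0,0,0.3,0,-1,0,0,0,0,-1,0,0,0,0]}}

```text
clock: 7.4
position: [0.5111, 0.0631, 0.1081]
ee_rot: [-0.0, 0.737, 0.676, -0.0]
contact_force: [-0.6, -0.1, -3.3]
width: 0.0349
gripper_force: 61.2
```

Still no contact force 6–8 mm below the mouth, so the plug is in the hole.

Emit:
{"op": "send_rows", "data": {"steps": [-1,0,0,0.3,0,-1,0,0,0.3,0,-1,0,0,0.2,0,-1,0,0,0,0,-1,0,0,0,0]}}

```text
clock: 7.9
position: [0.5116, 0.0634, 0.1016]
ee_rot: [0.0, 0.737, 0.676, 0.001]
contact_force: [-1.7, -0.1, 8.7]
width: 0.035
gripper_force: 62.7
```

Emit:
{"op": "send_rows", "data": {"steps": [-1,0,0,0.2,0,-1,0,0,0.2,0,-1,0,0,0,0,-1,0,0,0,0]}}

```text
clock: 8.3
position: [0.5118, 0.0634, 0.0991]
ee_rot: [0.001, 0.737, 0.676, 0.001]
contact_force: [-4.4, 1.2, 16.9]
width: 0.0349
gripper_force: 63.9
```

Run:
```python
from h import *
report(get_state())
s=get_image("scene");t=get_image("top")
A=np.zeros((400,800,3),np.uint8)
A[:,:400]=cv2.resize(s["color"][210:310,330:430,::-1],(400,400),interpolation=2)
A[:,400:]=cv2.resize(t["color"][220:320,190:290,::-1],(400,400),interpolation=2)
cv2.imwrite("pics/m2.png",A)
```

```text
t 8.3 tcp [0.5118 0.0634 0.0991] yaw 85.01 z [ 0.002  0.    -1.   ] w 0.0349 F [-4.4  1.2 16.9]
```

View pics/m2.png

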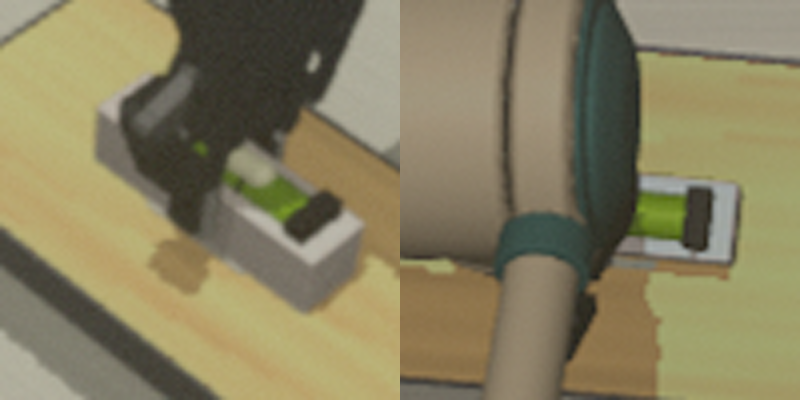

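The level looks flush on the board in the scene crop, at (230,230), with the bubble towards the knob end. I'll release it, rise and check.

Emit:
{"op": "send_rows", "data": {"steps": [0,0,0,0,0,0.3,0,0,0,0,0.5,0,0,0,0,0.5,0,0,0,0,0.5,0,0,0,0,0.5,0,0,-2,0,0.5,0,0,-4,0,0.5,0,0,-4,0,0.5,0,0,-3,0,0.5,0,0,0,0]}}

```text
clock: 9.4
position: [0.5142, 0.0631, 0.2309]
ee_rot: [0.003, 0.737, 0.676, 0.004]
contact_force: [0.3, -0.4, 0.6]
width: 0.064
gripper_force: 0.0
```

Run:
```python
from h import *
st=get_state();M=report(st)
w=get_image("wrist");s=get_image("scene");T=wristT(st,w)
A=np.zeros((400,800,3),np.uint8)
A[:,:400]=cv2.resize(s["color"][215:315,350:450,::-1],(400,400),interpolation=2)
A[:300,400:]=cv2.resize(w["color"][:,:,::-1],(400,300),interpolation=3)
cv2.imwrite("pics/m3.png",A);cv2.imwrite("pics/w3.png",w["color"][:,:,::-1]);np.savez("w3.npz",T=T,mtx=w["mtx"],pos=st["position"],M=M)
```

```text
t 9.4 tcp [0.5142 0.0631 0.2309] yaw 85.03 z [ 0.01 -0.   -1.  ] w 0.064 F [ 0.3 -0.4  0.6]
```

View pics/m3.png

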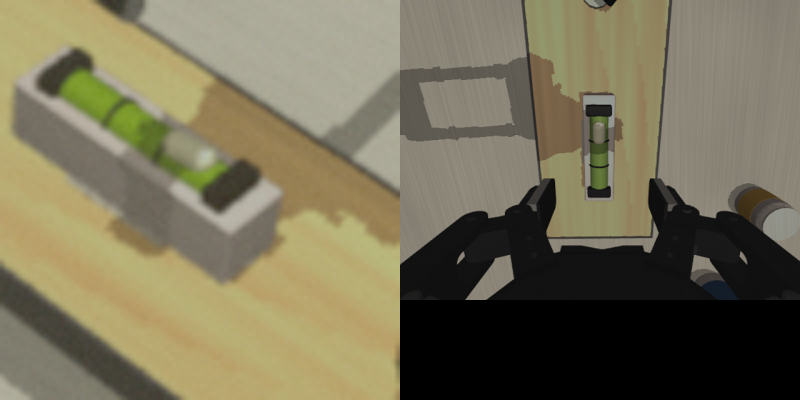

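The level stands flat in the socket and the fingers are clear. A quick numeric check of the seating depth follows, plus a look for the knob.

Run:
```python
from h import *
s=get_image("scene")
d=np.load("w3.npz");T=d["T"];im={"mtx":d["mtx"],"T":T}
u=np.array([.0863,.9953,.045]);v=np.array([.996,-.087,0]);n=np.cross(v,u)
S=np.array([.5112,.064,.0935]);b=np.array([386.4,262.3])-proj(s,S);print("bias",b)
for g in(0,.003,.006): print(g,"bottom corner",proj(s,S+.065*u+.018*v+g*n)+b,"top corner",proj(s,S+.065*u+.018*v+(g+.036)*n)+b,"marks mid",proj(s,S+(.047+g)*n)+b)
print("seen bottom (405.5,285.8) top (406,274.3) marks (385,247.9)")
c=cv2.imread("pics/w3.png");H,Sa,V=cv2.split(cv2.cvtColor(c,cv2.COLOR_BGR2HSV))
m=((H>28)&(H<50)&(Sa>130)).astype(np.uint8);m[:160]=0;m[320:]=0
r=cv2.minAreaRect(cv2.findNonZero(m));print(r)
P,e=tri(im,(320,226+0),s,(385,247.9));print(P,e)
# knob position prediction
K=np.array([.5112,.064,.0935])+.17*u+.035*n;print("knob pred",K)
```

```text
bias [ 1.75902086 -0.82899442]
0 bottom corner [407.31718038 287.04171511] top corner [409.27050226 273.29759507] marks mid [388.18599779 244.18157392]
0.003 bottom corner [407.4762213  285.92265864] top corner [409.43780763 272.12038763] marks mid [388.30392198 242.98526744]
0.006 bottom corner [407.63592727 284.79892268] top corner [409.60583061 270.93813083] marks mid [388.42233431 241.78400894]
seen bottom (405.5,285.8) top (406,274.3) marks (385,247.9)
((318.0, 244.0), (116.0, 28.0), 90.0)
[0.51608391 0.06971816 0.13862076] 0.012311186572633005
knob pred [0.52573397 0.2316323  0.13610894]
```

Seating agrees: the top corner and marks sit no higher than the zero-gap prediction, so the plug is home. Now over the knob, with a partial turn, for a wrist look.

Emit:
{"op": "send_rows", "data": {"steps": [0.5,4.2,-0.1,0,0,0.5,4.2,-0.1,0,0,0.5,4.2,-0.1,0,0,0.5,4.2,-0.2,0,0,0.5,0,0,0,-8.5,0.5,0,0,0,-8.5,0.5,0,0,0,-8.5,0.5,0,0,0,-8.5,0.5,0,0,0,-8.5,0.5,0,0,0,0,0.5,0,0,0,0]}}

```text
clock: 10.65
position: [0.5201, 0.2307, 0.2248]
ee_rot: [-0.001, 0.443, 0.896, -0.001]
contact_force: [-0.6, 0.7, 1.0]
width: 0.0641
gripper_force: 0.0
```

Run:
```python
from h import *
st=get_state();M=report(st);w=get_image("wrist");T=wristT(st,w)
c=w["color"][:,:,::-1]
cv2.imwrite("pics/w4.png",c);np.savez("w4.npz",T=T,mtx=w["mtx"],pos=st["position"],M=M)
H,S,V=cv2.split(cv2.cvtColor(c,cv2.COLOR_BGR2HSV))
m=(V<70).astype(np.uint8);n,l,sta,cen=cv2.connectedComponentsWithStats(m)
for i in range(1,n):
    if sta[i,4]>150:
        r=cv2.minAreaRect(cv2.findNonZero((l==i).astype(np.uint8)));print(sta[i].tolist(),r)
```

```text
t 10.65 tcp [0.5201 0.2307 0.2248] yaw 127.35 z [-0.003 -0.001 -1.   ] w 0.0641 F [-0.6  0.7  1. ]
[546, 18, 78, 225, 475] ((584.4097900390625, 129.801025390625), (2.523418426513672, 236.54129028320312), 18.62786293029785)
[0, 118, 640, 362, 74938] ((319.5, 298.4999694824219), (360.99993896484375, 638.9998779296875), 90.0)
[314, 208, 28, 79, 1607] ((328.2743835449219, 246.96951293945312), (77.74380493164062, 22.638463973999023), 83.6598129272461)
```

View pics/w4.png

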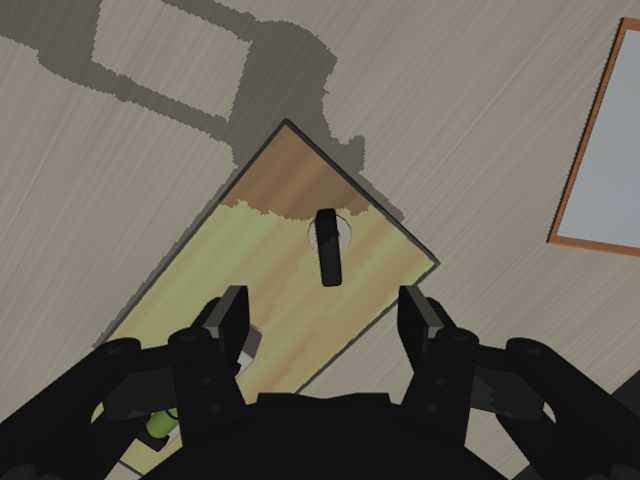

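The wrist view shows the knob bar centred at (328,247), running from (324,209) to (334,285). I'll compute the shift and turn.

Run:
```python
from h import *
d=np.load("w4.npz");im={"mtx":d["mtx"]};M=d["M"];T=d["T"]
r=((328.27,246.97),(77.74,22.64),83.66);b=cv2.boxPoints(r)
for z in(.148,.136):
    P=np.array([M.T@(plane(im,p,z,T)-d["pos"]) for p in b]);W=np.array([plane(im,p,z,T) for p in b])
    e=[P[1]-P[0],P[2]-P[1]];print(z,"tool",P.mean(0).round(4),"world",W.mean(0).round(4),[(np.linalg.norm(x).round(4),np.degrees(np.arctan2(x[1],x[0])).round(1)) for x in e])
```

```text
0.148 tool [0.0008 0.0042 0.0768] world [0.5227 0.2338 0.148 ] [(np.float64(0.0145), np.float64(83.6)), (np.float64(0.0534), np.float64(173.2))]
0.136 tool [-0.0028  0.0044  0.0888] world [0.5251 0.231  0.136 ] [(np.float64(0.0153), np.float64(83.6)), (np.float64(0.0563), np.float64(173.2))]
```

Emit:
{"op": "send_rows", "data": {"steps": [0.5,-0.1,0.42,0,-6.5,0.5,0,0,4,0,0.5,0,0,4,0,0.5,0,0,2,0,0.5,0,0,0,0,-1,0,0,0,0,-1,0,0,0,0,-1,0,0,0,0,-1,0,0,0,0,-1,0,0,0,0,-1,0,0,0,0], "newtons": 80}}

```text
clock: 11.8
position: [0.5242, 0.2319, 0.1267]
ee_rot: [0.0, 0.391, 0.921, -0.001]
contact_force: [-2.8, -4.3, 1.7]
width: 0.0122
gripper_force: 80.7
```

Run:
```python
from h import *
s=get_state();report(s);print(s["gripper_force"],s["moment"])
```

```text
t 11.8 tcp [0.5242 0.2319 0.1267] yaw 134.01 z [-0.    -0.001 -1.   ] w 0.0122 F [-2.8 -4.3  1.7]
80.73883326360374 [-0.30840485  0.02484294 -0.14071699]
```

The knob is pinched. Now I press down.

Emit:
{"op": "send_rows", "data": {"steps": [-1,0,0,0.3,0,-1,0,0,0.3,0,-1,0,0,0.3,0,-1,0,0,0,0,-1,0,0,0,0,-1,0,0,0,0]}}

```text
clock: 12.4
position: [0.5244, 0.2331, 0.119]
ee_rot: [0.0, 0.39, 0.921, 0.0]
contact_force: [-5.4, -0.3, 10.8]
width: 0.0126
gripper_force: 81.5
```

Emit:
{"op": "send_rows", "data": {"steps": [-1,0,0,0.1,0,-1,0,0,0,0,-1,0,0,0,0]}}

```text
clock: 12.7
position: [0.5245, 0.2332, 0.1188]
ee_rot: [0.0, 0.39, 0.921, 0.001]
contact_force: [-6.1, -1.0, 13.9]
width: 0.0122
gripper_force: 82.4
```

Emit:
{"op": "send_rows", "data": {"steps": [-1,0,0,0.1,0,-1,0,0,0,0,-1,0,0,0,0]}}

```text
clock: 13.0
position: [0.5245, 0.2332, 0.1186]
ee_rot: [0.001, 0.39, 0.921, 0.001]
contact_force: [-7.3, -1.3, 18.2]
width: 0.0125
gripper_force: 83.0
```

```bash
cat > b.py <<'E'
from h import *
import sys
def bub(im,z=.138,save=None):
    c=im["color"];H,S,V=cv2.split(cv2.cvtColor(c,cv2.COLOR_RGB2HSV))
    m=np.zeros_like(H);g=((H>26)&(H<52)&(S>120)&(V>40));m[215:300,340:440]=g[215:300,340:440]
    m=cv2.morphologyEx(m.astype(np.uint8),cv2.MORPH_OPEN,np.ones((2,2)))
    n,l,st,_=cv2.connectedComponentsWithStats(m)
    k=np.isin(l,[i for i in range(1,n) if st[i,4]>=6])
    ys,xs=np.nonzero(k);P=np.array([plane(im,(x,y),z) for x,y in zip(xs,ys)])[:,:2]
    u=np.array([.0868,.9962]);C=P.mean(0);a=P@u
    # pale bubble: within hull of green, bright and low saturation
    h=np.zeros_like(H);cv2.fillConvexPoly(h,cv2.convexHull(np.c_[xs,ys].astype(np.int32)),1)
    w=(h>0)&(S<110)&(V>120);wy,wx=np.nonzero(w)
    mid=(np.percentile(a,1)+np.percentile(a,99))/2
    print("green n",len(xs),"extent mm",round((np.percentile(a,99)-np.percentile(a,1))*1e3,1),"px",xs.min(),xs.max(),ys.min(),ys.max())
    if len(wx):
        B=np.array([plane(im,(x,y),z) for x,y in zip(wx,wy)])[:,:2]@u
        print("bubble n",len(wx),"px",wx.mean().round(1),wy.mean().round(1),"offset towards knob mm",round((B.mean()-mid)*1e3,1),"span",round(np.ptp(B)*1e3,1))
s=get_state();report(s)
im=get_image("scene");bub(im)
if len(sys.argv)>1:
    A=cv2.resize(im["color"][200:300,340:440,::-1],(500,500),interpolation=2);cv2.imwrite("pics/"+sys.argv[1],A)
E
python3 b.py b1.png
```

```text
t 13.0 tcp [0.5245 0.2332 0.1186] yaw 134.06 z [ 0.002  0.001 -1.   ] w 0.0125 F [-7.3 -1.3 18.2]
green n 293 extent mm 85.0 px 367 407 235 265
bubble n 105 px 389.9 251.7 offset towards knob mm 7.6 span 76.0
```

View pics/b1.png

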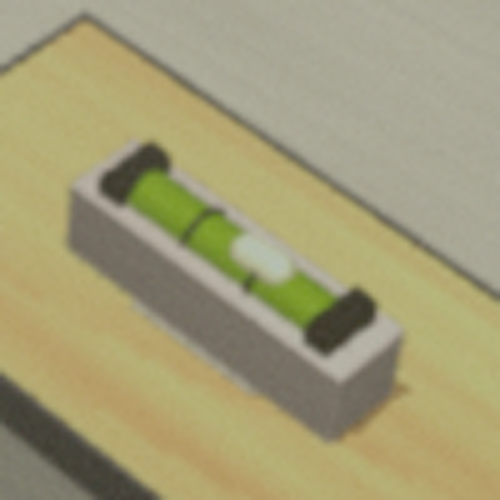

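The bubble is clear at crop (262,257), overlapping the knob-side mark at about +15 mm. The mask was picking up block white, so I'll tighten it, let the bubble settle and remeasure.

Emit:
{"op": "send_rows", "data": {"steps": [-1,0,0,0,0,-1,0,0,0,0,-1,0,0,0,0,-1,0,0,0,0,-1,0,0,0,0,-1,0,0,0,0,-1,0,0,0,0,-1,0,0,0,0,-1,0,0,0,0,-1,0,0,0,0,-1,0,0,0,0,-1,0,0,0,0]}}

```text
clock: 14.25
position: [0.5245, 0.2332, 0.1186]
ee_rot: [0.001, 0.39, 0.921, 0.001]
contact_force: [-8.1, -0.8, 19.6]
width: 0.0126
gripper_force: 83.0
```

```bash
python3 - <<'E'
t=open("b.py").read()
t=t.replace("w=(h>0)&(S<110)&(V>120);wy,wx=np.nonzero(w)","""ax=cv2.fitLine(np.c_[xs,ys].astype(np.float32),cv2.DIST_HUBER,0,.01,.01).ravel()
    Y,X=np.mgrid[:480,:640];dist=abs((X-ax[2])*ax[1]-(Y-ax[3])*ax[0])
    w=((h>0)&(dist<4.5)&(S<95)&(V>150)).astype(np.uint8);n,l,st,_=cv2.connectedComponentsWithStats(w)
    w=l==(1+np.argmax(st[1:,4]));wy,wx=np.nonzero(w)""")
open("b.py","w").write(t)
E
python3 b.py
```

```text
t 14.25 tcp [0.5245 0.2332 0.1186] yaw 134.05 z [ 0.002  0.001 -1.   ] w 0.0126 F [-8.1 -0.8 19.6]
green n 294 extent mm 84.8 px 367 407 235 265
bubble n 64 px 391.2 251.8 offset towards knob mm 9.5 span 24.6
```

The bubble is +9.5 mm towards the knob, and a hand check from the marks gives +10. That needs about 0.5 rad (≈30°) counter-clockwise, following down about 2.5 mm.

Emit:
{"op": "send_rows", "data": {"steps": [-1,0,0,0.05,-6,-1,0,0,0.05,-6,-1,0,0,0.05,-6,-1,0,0,0.05,-6,-1,0,0,0.02,-4,-1,0,0,0,0,-1,0,0,0,0,-1,0,0,0,0,-1,0,0,0,0,-1,0,0,0,0,-1,0,0,0,0,-1,0,0,0,0]}}

```text
clock: 15.5
position: [0.5245, 0.2337, 0.116]
ee_rot: [0.001, 0.156, 0.988, 0.001]
contact_force: [-6.8, -0.5, 16.0]
width: 0.0126
gripper_force: 82.7
```

Emit:
{"op": "send_rows", "data": {"steps": [-1,0,0,0,0,-1,0,0,0,0,-1,0,0,0,0,-1,0,0,0,0,-1,0,0,0,0,-1,0,0,0,0,-1,0,0,0,0,-1,0,0,0,0,-1,0,0,0,0,-1,0,0,0,0,-1,0,0,0,0,-1,0,0,0,0]}}

```text
clock: 16.7
position: [0.5245, 0.2337, 0.116]
ee_rot: [0.001, 0.156, 0.988, 0.001]
contact_force: [-7.5, -1.1, 16.8]
width: 0.0123
gripper_force: 82.7
```

```bash
python3 b.py b2.png
```

```text
t 16.7 tcp [0.5245 0.2337 0.116 ] yaw 162.11 z [ 0.002  0.002 -1.   ] w 0.0123 F [-7.5 -1.1 16.8]
green n 303 extent mm 84.9 px 367 407 235 266
bubble n 63 px 387.1 249.2 offset towards knob mm -0.8 span 23.6
```

View pics/b2.png

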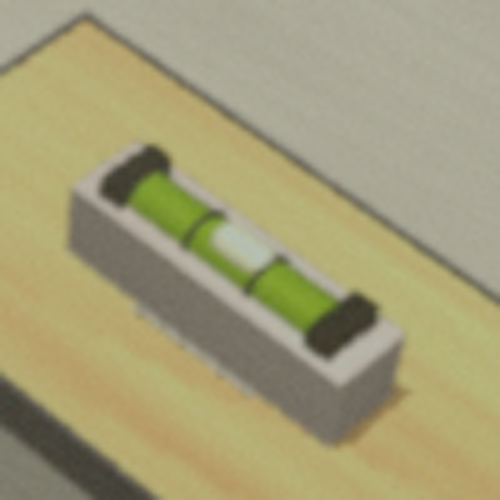

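The bubble sits at crop (242,246), between the marks at about (203,227) and (266,274), within 1.5 mm of centre. The level is flat in its socket, and the knob is gripped and pressed at about 17 N. Handing in.

```bash
python3 -c "
from rig import *
print(sign_off())"
```

```text
the job is handed in; nothing more can be done
None
```

I handed the job in at about 17 s, with no verdict returned: the level looks fully seated in its socket, the knob is still gripped and pressed at about 17 N, and the bubble measures within 1.5 mm of centre between its marks.

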